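# Set the spray-station air valve two turns open and keep hold

## Task

Set the air valve on the craft table: take its red handwheel by the black crank handle, turn it clockwise (seen from above) until it is fully closed against its stop, then back it off exactly two full turns counter-clockwise. Finish with the gripper still closed on the black handle, holding the wheel still at that setting so that it cannot creep while a colleague locks it: do not let go at the end. Leave the green cup, the red paint bottle, the jar and the white wooden tree where they are.

Things in the scene. Friction and masses are not known exactly. Their poses are not given: they have to be found in the camera images.
- valve: brass globe valve with copper pipe ends and a small gauge (on its +y side, 75 mm high), on an aluminium plate 120 x 240 x 8 mm (x, y, z) fixed to the table. Origin: centre of the plate's underside, on the table, right under the stem; z up, x and y along the plate's sides. All of it but the wheel and handle stays below the wheel.
- stem (a point): point on the upright stem axis, about which the red handwheel turns, at the height of the handle's foot (101 mm above the table). The wheel has three spokes and a rim 122 mm across, rim top 99 mm and hub top 106 mm above the table; it does not rise as it turns.
- wheel (a joint): angle of the handwheel in rad: 0 = closed, hard against the stop, where the handle lies in the +x direction of valve from the stem; grows counter-clockwise seen from above (opening), 6.283 per turn, to an open stop at 20. Starts half a turn to one and a half turns open. Friction about 0.12 Nm (2 to 3 N at the handle), no spring: stays where left.
- handle: black upright cylindrical crank handle on the wheel's rim, 24 mm in diameter and 55 mm tall, its axis 55 mm from the stem axis. It spins freely about its own upright axis, so the gripper can keep one yaw while carrying it round. Origin: centre of its foot, 101 mm above the table; its top is 156 mm above the table; z up
- cup: bystander: open green plastic cup, 80 mm across the rim, 105 mm tall; origin at the centre of its underside, z up
- paint: bystander: red paint bottle with a white cap, 42 mm in diameter, 105 mm tall; origin at the centre of its underside, z up
- jar: bystander: amber glass jar with a steel lid, 62 mm in diameter, 75 mm tall; origin at the centre of its underside, z up
- tree: bystander: flat wooden fir-tree cut-out, primed white, about 88 x 70 x 8 mm, lying flat; origin at the middle of its underside

How it is judged:
On the way, in this order (a step that is already met when the one before it is completed fails the run):
1. the wheel is fully closed against its stop (value of joint wheel below 0.08 rad), for 0.1 s.
2. the wheel is backed off two turns (value of joint wheel between 12.316 and 12.816 rad), for 0.2 s.
At the end, for the whole second after the job is handed in: The wheel stands two turns (12.57 rad, within 0.25 rad) open from its closed stop and is at rest, and the fingers still grip the black handle with more than 4 N in all (all of step 2 and velocity of joint wheel between -0.05 and 0.05 rad/s and contact force between the fingers and handle above 4 N); the arm keeps its last pose, push and grip.
It fails at once if a bystander is moved more than 20 mm or knocked over (distance of any of cup, paint, jar, tree from where it was at the start of the episode above 0.02 m or angle between any of cup, paint, jar's own z axis and vertical above 0.5 rad).
It also fails if it takes over 69 s, if anything falls off the work surface, if the arm or the gripper's body presses on something with over 40 N, if the wrist force passes 120 N, or if a joint passes its speed limit or range.

## Robot

A 6-joint arm with a two-finger parallel gripper is mounted at the origin on the work surface. World frame = base frame: x ahead of the robot, y to its left, z up, the work surface at z = 0. Lengths are in m, angles in rad, forces in N, time in s.
With the tool pointing down it reaches from about 0.35 to 0.85 m from the base axis. Payload 8.1 kg.
Tool frame: the origin (TCP) lies at the very end of the fingers, on their centre line; the grasp point (between the pads) lies 19 mm behind it; z points along the fingers, y is the line along which they close (so a half turn about z gives the same grasp; the last joint's range is limited). The gripper opens to 93 mm and grips with 3 to 60 N. Pads are 15 mm wide; open, the fingers measure 128 mm over their backs; the gripper's body (75 mm by 188 mm) begins 65 mm behind the grasp point.
Start: joints at [-1.197, 0.13, 1.488, -0, 1.523, -0.085], TCP at [0.266, -0.538, 0.184] pointing down, gripper open.
Joint ranges: [-2.96, 2.96], [-0.89, 2.26], [0.02, 2.5], [-1.34, 4.48], [0, 2.73], [-2.66, 2.66]. Speed limits (rad/s): [2.39, 2.39, 2.79, 3.14, 3.14, 3.14].

## Interface

Orientations are given as a rotation vector (axis times angle).
In Python, from plant import robot gives the robot as it stands.
- The arm moves only by the tool play_rows, never from a script. Its argument "deltas" is one flat list of numbers, 5 for each row, row after row: the shift along the tool's x, y, z in mm, then the turn about the tool's z in degrees, then the finger opening in mm, from 0 to 93. A call has 1 to 10 rows; each row shifts and turns the commanded pose from where the row before left it, along the tool's axes as they then stand; what a row does not reach is not made up. A row lasts 1/12 s, in which the tool goes at most 41.7 mm and 7.16 degrees, less where a joint would pass 70% of its speed; a pose out of reach is approached as far as the arm can. A call with a gripper value outside its range is refused whole. The fingers move at their own pace and stop on an object; "newtons" is the grip in N (left out, the last holds). Time passes only in rows, so rows that do not move let the fingers close. It gives the time, the measured TCP pose, the force, the opening and the grip force at its end, in the units of the state.
- robot.read_state(): the state, without advancing time (a new reading comes with each control period).
- robot.read_camera(name): name is "scene" or "side" or "wrist"; returns a dict with "pixels" (420x560x3 uint8, blue, green, red), "mtx" (3x3 intrinsics, pixels), "eye" and "rotation" of the camera in the world. Camera axes: x right, y up, looking along -z (the intrinsics and any distortion apply to the point x, -y, -z); pixel columns grow to the right and rows downward; lengths in m; the calibration is good to about 2 mm. A picture is of the moment at which its call begins. There is no depth.
- robot.close_job(): hands the job in; it is judged then, once.
The state is a dict: "t": time; "q": joint angles; "dq": joint speeds; "joint_torque": joint torques, N m; "tool_pos": TCP position; "orientation": TCP orientation; "force": force on the tool from outside, world axes, zero at the start; "wrist_torque": the same for the moment, N m; "opening": finger opening in m; "gripper_force": force on a finger pad.
Only numpy, scipy, OpenCV 4.12 (cv2) and the standard library are available. Lean on these libraries where they do the work, as an engineer would, in place of code of your own. Each camera call takes 0.05 s, during which the arm holds its last target. There are 200 camera calls.

## Working session

There is one attempt and no reset: what is moved stays moved. The work goes in short steps, Python scripts to look and compute and a tool call to move; the robot and the scene stay as the last step left them, time stands still between calls to the robot, and variables do not carry over. Pictures are saved under pics/ and viewed, at most 10 in all, crops included, and the job is handed in when it is done.

Besides the shell and the picture viewer there is one more tool, called after "Call:" as name(argument=value, ...), one argument or row to a line, values as JSON. play_rows: Moves the arm, as the interface text tells. Its arguments: {"type":"object","properties":{"deltas":{"type":"array"},"newtons":{"type":"number"}},"required":["deltas"]}

```bash
mkdir -p pics; cat > h.py <<'E'
import numpy as np, cv2, json
from plant import robot
def shot(n,f):
    c=robot.read_camera(n); cv2.imwrite(f'pics/{f}.png',c['pixels']); np.savez(f'pics/{f}.npz',**{k:np.array(v) for k,v in c.items()}); return c
def ray(c,u,v):
    p=np.linalg.inv(c['mtx'])@[u,v,1]; d=np.array(c['rotation'])@[p[0],-p[1],-p[2]]; return np.array(c['eye']).ravel(),d/np.linalg.norm(d)
def atz(c,u,v,z):
    e,d=ray(c,u,v); return e+d*(z-e[2])/d[2]
def tri(obs):
    A=0;b=0
    for c,u,v in obs:
        e,d=ray(c,u,v); P=np.eye(3)-np.outer(d,d); A=A+P; b=b+P@e
    return np.linalg.solve(A,b)
E
python3 - <<'E'
from h import *
a=shot('scene','s1');b=shot('side','d1')
print({k:v for k,v in a.items() if k!='pixels'});print(b['eye'])
cv2.imwrite('pics/both.png',cv2.resize(np.hstack([a['pixels'],b['pixels']]),(800,300)))
print(robot.read_state())
E
```

```text
{'mtx': array([[477.89419624,   0.        , 280.84588877],
       [  0.        , 477.89419624, 208.98039515],
       [  0.        ,   0.        ,   1.        ]]), 'eye': array([1.06922654, 0.37945544, 0.95071698]), 'rotation': array([0.33413294, 0.65520741, 2.07226352])}
[ 0.44688204 -0.49501759  0.73880971]
{'t': 0.1, 'q': array([-1.19740097e+00,  1.31086653e-01,  1.48915352e+00, -1.57442567e-05,
        1.52297992e+00, -8.54361723e-02]), 'dq': array([-0.00086248, -0.00261145, -0.00227889, -0.00058554,  0.0011642 ,
        0.0004955 ]), 'joint_torque': array([ 1.39619009e-03, -5.61339104e+01, -4.93098092e+01,  7.70806661e-02,
        2.90827226e-02, -6.61963463e-05]), 'tool_pos': array([ 0.26553144, -0.53742485,  0.18260103]), 'orientation': array([-3.05771460e+00, -7.14060712e-01,  3.91043088e-04]), 'force': array([-0.23249888,  0.34727204,  0.36015365]), 'wrist_torque': array([0.02699277, 0.02222747, 0.00136107]), 'gripper_force': 0.0, 'opening': 0.09282119436242002}
```

View pics/s1.png

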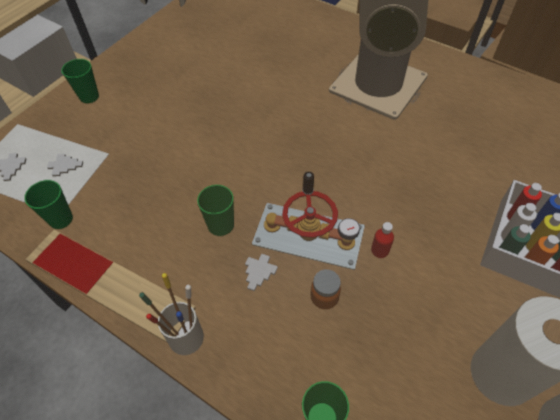

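View pics/d1.png

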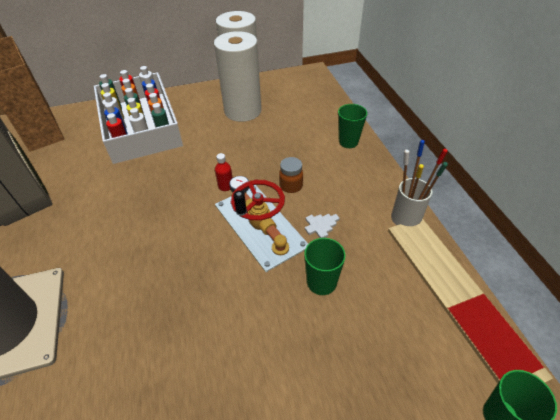

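The scene view shows the wheel centred near (310,213) with the black handle at (308,182), on the robot's side. In the side view the wheel is near (258,200) and the handle near (240,202). I'll enlarge both for precise pixel positions.

```bash
python3 - <<'E'
from h import *
a=cv2.imread('pics/s1.png')[160:300,240:400];b=cv2.imread('pics/d1.png')[145:285,200:360]
cv2.imwrite('pics/c.png',np.hstack([cv2.resize(x,None,fx=2.5*1,fy=2.5,interpolation=cv2.INTER_CUBIC) for x in (a,b)]))
E
```

```text
(no output)
```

View pics/c.png

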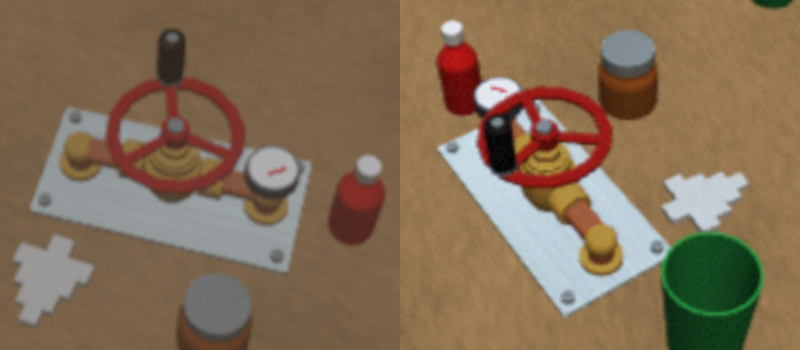

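The crop shows hub top at (176,124) on the left and (545,127) on the right. The handle top is at (172,37) and (499,122), and all the plate corners are visible. Next step is triangulation.

```bash
python3 - <<'E'
from h import *
import h
from scipy.spatial.transform import Rotation as R
def ld(f):
    c=dict(np.load(f'pics/{f}.npz')); 
    if c['rotation'].shape==(3,): c['rotation']=R.from_rotvec(c['rotation']).as_matrix()
    return c
a,b=ld('s1'),ld('d1')
L=lambda x,y:(a,240+x/2.5,160+y/2.5)
S=lambda x,y:(b,200+(x-400)/2.5,145+y/2.5)
P={}
for n,l,s in [('hub',(176,124),(545,127)),('htop',(172,37),(499,122)),('hfoot',(171,80),(503,170)),('gauge',(272,170),(498,97)),('jar',(218,298),(628,53)),('cap',(370,165),(453,28)),
 ('A',(68,108),(567,315)),('B',(311,162),(438,148)),('C',(31,210),(667,248))]:
    print(n,tri([L(*l),S(*s)]).round(4), atz(*L(*l),.106).round(4),atz(*S(*s),.106).round(4))
cs=np.array([atz(*L(*p),.008)[:2] for p in [(68,108),(311,162),(288,270),(31,210)]])
cd=np.array([atz(*S(*p),.008)[:2] for p in [(567,315),(438,148),(667,248)]])
print(cs.round(4),cs.mean(0),'\n',cd.round(4))
for n,l,r in [('cup',a,(217,195)),('cup',b,(324,252))]: print(n,atz(l,*r,.105).round(3))
st=tri([L(176,124),S(545,127)]);ht=tri([L(172,37),S(499,122)])
y=cs[1]-cs[0];print('plate y dir',np.degrees(np.arctan2(y[1],y[0])),'handle dir',np.degrees(np.arctan2(*(ht-st)[[1,0]])),np.linalg.norm((ht-st)[:2]))
print(R.from_rotvec(robot.read_state()['orientation']).as_matrix().round(4))
E
```

```text
hub [0.5559 0.1017 0.1062] [0.555 0.102 0.106] [0.5565 0.1014 0.106 ]
htop [0.5126 0.0693 0.1581] [0.4754 0.0491 0.106 ] [0.5189 0.1196 0.106 ]
hfoot [0.5111 0.0706 0.0972] [0.5172 0.0737 0.106 ] [0.51   0.0631 0.106 ]
gauge [0.5295 0.186  0.0711] [0.5513 0.1935 0.106 ] [0.5248 0.1507 0.106 ]
jar [0.6645 0.208  0.0731] [0.6778 0.2153 0.106 ] [0.6552 0.1717 0.106 ]
cap [0.5028 0.2593 0.1052] [0.5025 0.2597 0.106 ] [0.5033 0.2575 0.106 ]
A [ 0.5361 -0.0288  0.0065] [0.5914 0.0146 0.106 ] [ 0.5246 -0.0927  0.106 ]
B [0.4637 0.1981 0.0077] [0.5266 0.2171 0.106 ] [0.4615 0.1048 0.106 ]
C [0.6455 0.01   0.0079] [0.6924 0.0469 0.106 ] [ 0.6165 -0.0558  0.106 ]
[[ 0.536  -0.0278]
 [ 0.4637  0.1982]
 [ 0.5752  0.2342]
 [ 0.6487  0.0084]] [0.55589754 0.10325428] 
 [[ 0.5367 -0.0304]
 [ 0.4638  0.1976]
 [ 0.6427  0.0122]]
cup [ 0.633 -0.091  0.105]
cup [ 0.643 -0.083  0.105]
plate y dir 107.7482965481869 handle dir -143.1689474925645 0.054051411625401474
[[ 8.966e-01  4.429e-01 -6.000e-04]
 [ 4.429e-01 -8.966e-01  1.500e-03]
 [ 1.000e-04 -1.600e-03 -1.000e+00]]
```

Stem is at (0.556, 0.1025) and the handle at (0.512, 0.070), height 0.158. The valve's x axis lies at 17.75°, so the wheel is about 199° open. Every bystander is under 106 mm, so the fingers clear them with the TCP at z = 0.114. I'll turn to yaw 0 and move above the handle.

Call:
play_rows(
  deltas=[0,0,0,6.6,93,0,0,0,6.6,93,0,0,0,6.6,93,0,0,0,6.5,93,14,-34,0,0,93,14,-34,0,0,93,14,-34,0,0,93,14,-34,0,0,93,14,-34,0,0,93,14,-34,0,0,93],
  newtons=40,
)

```text
t: 0.93
tool_pos: [0.3499, -0.3321, 0.1831]
orientation: [-3.141, 0.001, 0.001]
force: [1.4, 0.3, 0.8]
opening: 0.0931
gripper_force: 0.0
```

Call:
play_rows(
  deltas=[14,-34,0,0,93,14,-34,0,0,93,14,-34,0,0,93,14,-34,0,0,93,14,-34,0,0,93,14,-34,0,0,93,14,-34,0,0,93,14,-34,0,0,93,14,-34,0,0,93,14,-34,0,0,93],
)

```text
t: 1.77
tool_pos: [0.4899, 0.0079, 0.1833]
orientation: [3.142, -0.0, -0.0]
force: [0.5, -0.7, 0.4]
opening: 0.0927
gripper_force: 0.0
```

Call:
play_rows(
  deltas=[11,-31,0,0,93,11,-31,0,0,93,0,0,0,0,93,0,0,10,0,93,0,0,12,0,93,0,0,12,0,93,0,0,12,0,93,0,0,12,0,93,0,0,11,0,93,0,0,0,0,93],
)

```text
t: 2.6
tool_pos: [0.5097, 0.0673, 0.111]
orientation: [3.141, -0.002, -0.008]
force: [-0.0, 0.2, 0.5]
opening: 0.0928
gripper_force: 0.0
```

Call:
play_rows(
  deltas=[0,0,0,0,10,0,0,0,0,10,0,0,0,0,10,0,0,0,0,10,0,0,0,0,10,0,0,0,0,10,0,0,0,0,10,0,0,0,0,10],
)

```text
t: 3.27
tool_pos: [0.512, 0.0681, 0.1147]
orientation: [-3.142, 0.0, -0.0]
force: [0.8, 0.2, -0.4]
opening: 0.0442
gripper_force: 0.0
```

```bash
python3 - <<'E'
from h import *
a=shot('scene','s2')['pixels'];b=shot('side','d2')['pixels']
cv2.imwrite('pics/c2.png',np.hstack([cv2.resize(x,None,fx=2,fy=2,interpolation=cv2.INTER_CUBIC) for x in (a[100:300,220:420],b[100:300,170:370])]))
s=robot.read_state();print(s['tool_pos'],s['q'].round(2),s['opening'],s['gripper_force'],s['force'])
E
```

```text
[0.51188278 0.06802461 0.11455633] [ 0.03 -0.05  1.8   0.    1.39  1.6 ] 0.036198977242672674 0.0 [0.22161364 1.05083453 1.42883927]
```

View pics/c2.png

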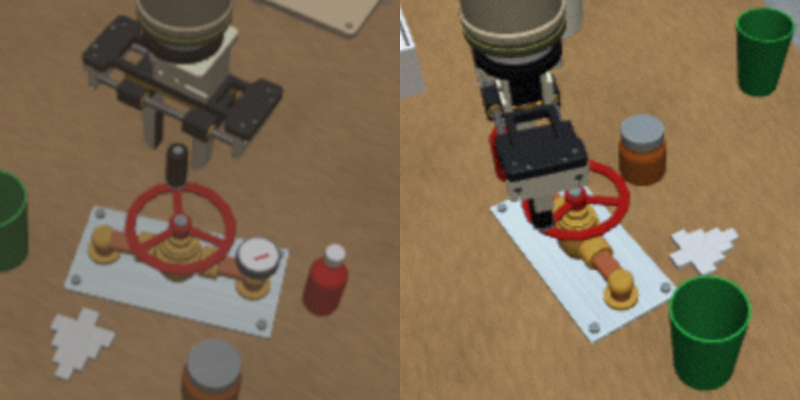

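The fingers straddle the handle: in the left crop the tips are near (153,145) and (200,160), with the handle at (177,165) between them. They are still closing.

Call:
play_rows(
  deltas=[0,0,0,0,10,0,0,0,0,10,0,0,0,0,10,0,0,0,0,10,0,0,0,0,10],
)

```text
t: 3.78
tool_pos: [0.512, 0.0681, 0.1145]
orientation: [-3.141, 0.0, -0.0]
force: [1.1, 2.2, -0.6]
opening: 0.0224
gripper_force: 40.0
```

Gripped with 40 N at 22.4 mm opening. Next I'll compute the circle rows for closing.

```bash
cat >> h.py <<'E'
def rows(C,r,angs,p0):
    """tool-frame rows (yaw 0: x=world x, y=-world y), cumulative rounding to 0.5 mm"""
    cur=np.array(p0)*1e3; out=[]
    for a in np.radians(angs):
        d=np.round(2*(np.array(C)*1e3+r*np.array([np.cos(a),np.sin(a)])-cur))/2
        cur=cur+d; out.append((d[0],-d[1]))
    return out
def show(R):
    for i in range(0,len(R),10): print(', '.join(f'{x:g}, {y:g}, 0, 0, 10' for x,y in R[i:i+10]))
E
python3 - <<'E'
from h import *
show(rows((.556,.1025),55,np.r_[-142-12*np.arange(1,16)],(.512,.068)))
E
```

```text
-5.5, -10.5, 0, 0, 10, -4, -10.5, 0, 0, 10, -1.5, -11.5, 0, 0, 10, 1, -11.5, 0, 0, 10, 3, -11, 0, 0, 10, 5.5, -10.5, 0, 0, 10, 7.5, -8.5, 0, 0, 10, 9, -7, 0, 0, 10, 10, -5, 0, 0, 10, 11.5, -3, 0, 0, 10
11.5, -0.5, 0, 0, 10, 11, 2, 0, 0, 10, 11, 4.5, 0, 0, 10, 9.5, 6.5, 0, 0, 10, 8, 8, 0, 0, 10
```

Call:
play_rows(
  deltas=[-5.5,-10.5,0,0,10,-4,-10.5,0,0,10,-1.5,-11.5,0,0,10,1,-11.5,0,0,10,3,-11,0,0,10],
)

```text
t: 4.2
tool_pos: [0.5051, 0.124, 0.1146]
orientation: [3.141, 0.0, 0.001]
force: [5.6, -5.4, -3.8]
opening: 0.0225
gripper_force: 40.0
```

Call:
play_rows(
  deltas=[5.5,-10.5,0,0,10,7.5,-8.5,0,0,10,9,-7,0,0,10,10,-5,0,0,10,11.5,-3,0,0,10],
)

```text
t: 4.62
tool_pos: [0.5489, 0.1567, 0.1145]
orientation: [3.139, 0.001, -0.001]
force: [-0.8, -13.8, 3.9]
opening: 0.0224
gripper_force: 40.0
```

Call:
play_rows(
  deltas=[11.5,-0.5,0,0,10,11,2,0,0,10,11,4.5,0,0,10,9.5,6.5,0,0,10,8,8,0,0,10,0,0,0,0,10],
)

```text
t: 5.12
tool_pos: [0.5995, 0.1355, 0.1144]
orientation: [3.14, -0.001, -0.004]
force: [-4.6, -7.0, 6.0]
opening: 0.0222
gripper_force: 40.0
```

```bash
python3 - <<'E'
from h import *
s=robot.read_state();p=s['tool_pos'];print(p,s['force'])
d=p[:2]-[.556,.1025];print(np.hypot(*d),np.degrees(np.arctan2(d[1],d[0])))
show(rows((.556,.1025),54.5,38-4*np.arange(1,11),(.599,.136)))
E
```

```text
[0.59950907 0.13546017 0.11442538] [-4.59875311 -7.02432612  6.04023833]
0.05458399082066395 37.145640718106925
2, 3, 0, 0, 10, 2, 3, 0, 0, 10, 2, 3.5, 0, 0, 10, 1.5, 3.5, 0, 0, 10, 1.5, 3.5, 0, 0, 10, 1, 4, 0, 0, 10, 0.5, 3.5, 0, 0, 10, 0.5, 4, 0, 0, 10, 0.5, 3.5, 0, 0, 10, -0, 4, 0, 0, 10
```

Call:
play_rows(
  deltas=[2,3,0,0,10,2,3,0,0,10,2,3.5,0,0,10,1.5,3.5,0,0,10,0,0,0,0,10],
)

```text
t: 5.53
tool_pos: [0.6061, 0.1243, 0.1145]
orientation: [-3.141, -0.0, 0.004]
force: [-5.1, -2.6, 4.6]
opening: 0.0222
gripper_force: 40.0
```

Call:
play_rows(
  deltas=[0.5,2,0,0,10,0.5,2,0,0,10,0,0,0,0,10],
)

```text
t: 5.78
tool_pos: [0.6075, 0.1206, 0.1145]
orientation: [-3.141, -0.001, 0.002]
force: [-5.3, 0.0, 4.6]
opening: 0.0228
gripper_force: 40.0
```

Call:
play_rows(
  deltas=[0.5,1,0,0,10,0.5,1,0,0,10,0,0,0,0,10],
)

```text
t: 6.03
tool_pos: [0.6085, 0.118, 0.1145]
orientation: [-3.141, -0.0, 0.002]
force: [-5.9, -0.4, 5.1]
opening: 0.0226
gripper_force: 40.0
```

Call:
play_rows(
  deltas=[0,1,0,0,10,0.5,1,0,0,10,0,0,0,0,10],
)

```text
t: 6.28
tool_pos: [0.6085, 0.1178, 0.1145]
orientation: [-3.139, -0.001, 0.003]
force: [-6.8, 6.4, 3.5]
opening: 0.0226
gripper_force: 40.0
```

Call:
play_rows(
  deltas=[0,1,0,0,10,0,1,0,0,10,0,0,0,0,10,0,0,0,0,10],
)

```text
t: 6.62
tool_pos: [0.6085, 0.1176, 0.1145]
orientation: [-3.136, -0.003, 0.002]
force: [-6.9, 12.9, 4.3]
opening: 0.0225
gripper_force: 40.0
```

```bash
python3 - <<'E'
from h import *
from scipy.optimize import least_squares
s=robot.read_state();p=s['tool_pos'];print(p,s['force'])
X=np.array([[.512,.0681],[.5051,.124],[.5489,.1567],[.5995,.1355],[.6061,.1243],[.6075,.1206],[.6085,.118],p[:2]])
r=least_squares(lambda q:np.hypot(*(X-q[:2]).T)-.055,[.556,.1025]);print(r.x,r.fun.round(4))
C=r.x;d=p[:2]-C;print(np.degrees(np.arctan2(d[1],d[0])))
E
```

```text
[0.60852656 0.11760872 0.11448511] [-6.87720464 12.87087084  4.29051375]
[0.55568129 0.10210783] [0.0004 0.0001 0.     0.0001 0.0001 0.     0.0002 0.0001]
16.34777994399096
```

Hard stop confirmed: y stalls at 0.1176 while force rises to 13 N, at a measured angle of about 16.4°. Next is backing off by 720°.

```bash
python3 - <<'E'
from h import *
show(rows((.5557,.1021),55,16.5+12*np.arange(1,31),(.609,.114)))
E
```

```text
-5, -14.5, 0, 0, 10, -6.5, -9.5, 0, 0, 10, -8.5, -7.5, 0, 0, 10, -9.5, -6, 0, 0, 10, -11, -4, 0, 0, 10, -11.5, -1.5, 0, 0, 10, -11.5, 1, 0, 0, 10, -11, 3, 0, 0, 10, -10, 5.5, 0, 0, 10, -8.5, 7.5, 0, 0, 10
-7, 9, 0, 0, 10, -5, 10.5, 0, 0, 10, -3, 11, 0, 0, 10, -0, 11.5, 0, 0, 10, 2, 11.5, 0, 0, 10, 4.5, 10.5, 0, 0, 10, 6.5, 9.5, 0, 0, 10, 8, 8, 0, 0, 10, 10, 6, 0, 0, 10, 11, 4, 0, 0, 10
11.5, 1.5, 0, 0, 10, 11, -1, 0, 0, 10, 11, -3.5, 0, 0, 10, 10.5, -5.5, 0, 0, 10, 8.5, -7, 0, 0, 10, 7, -9.5, 0, 0, 10, 5, -10, 0, 0, 10, 2.5, -11.5, 0, 0, 10, 0.5, -11.5, 0, 0, 10, -2, -11, 0, 0, 10
```

Call:
play_rows(
  deltas=[-1,-6,0,0,10,-4,-8.5,0,0,10,-6.5,-9.5,0,0,10,-8.5,-7.5,0,0,10,-9.5,-6,0,0,10,-11,-4,0,0,10,0,0,0,0,10],
)

```text
t: 7.2
tool_pos: [0.5671, 0.1556, 0.1145]
orientation: [3.141, 0.001, -0.001]
force: [-3.2, -3.2, 2.5]
opening: 0.0223
gripper_force: 40.0
```

Call:
play_rows(
  deltas=[-11.5,-1.5,0,0,10,-11.5,1,0,0,10,-11,3,0,0,10,-10,5.5,0,0,10,-8.5,7.5,0,0,10,-7,9,0,0,10,-5,10.5,0,0,10,-3,11,0,0,10,0,11.5,0,0,10,2,11.5,0,0,10],
)

```text
t: 8.03
tool_pos: [0.5029, 0.0853, 0.1145]
orientation: [-3.141, 0.0, 0.001]
force: [2.1, 3.5, -2.2]
opening: 0.0225
gripper_force: 40.0
```

Call:
play_rows(
  deltas=[4.5,10.5,0,0,10,6.5,9.5,0,0,10,8,8,0,0,10,10,6,0,0,10,11,4,0,0,10,11.5,1.5,0,0,10,11,-1,0,0,10,11,-3.5,0,0,10,10.5,-5.5,0,0,10,8.5,-7,0,0,10],
)

```text
t: 8.87
tool_pos: [0.596, 0.0635, 0.1144]
orientation: [-3.141, 0.001, 0.005]
force: [-9.4, 6.0, 7.9]
opening: 0.0226
gripper_force: 40.0
```

Call:
play_rows(
  deltas=[7,-9.5,0,0,10,5,-10,0,0,10,2.5,-11.5,0,0,10,0.5,-11.5,0,0,10,-2,-11,0,0,10,0,0,0,0,10],
)

```text
t: 9.37
tool_pos: [0.6086, 0.1174, 0.1144]
orientation: [3.141, 0.001, -0.004]
force: [-5.2, 0.0, 5.6]
opening: 0.0226
gripper_force: 40.0
```

One full turn is done and the handle is back at the closed-stop position. Now the second turn.

Call:
play_rows(
  deltas=[-4.5,-10.5,0,0,10,-6.5,-9.5,0,0,10,-8.5,-7.5,0,0,10,-9.5,-6,0,0,10,-11,-4,0,0,10,0,0,0,0,10],
)

```text
t: 9.87
tool_pos: [0.5668, 0.1555, 0.1145]
orientation: [3.142, 0.002, -0.002]
force: [-2.6, 0.6, 1.3]
opening: 0.0224
gripper_force: 40.0
```

Call:
play_rows(
  deltas=[-11.5,-1.5,0,0,10,-11.5,1,0,0,10,-11,3,0,0,10,-10,5.5,0,0,10,-8.5,7.5,0,0,10,-7,9,0,0,10,-5,10.5,0,0,10,-3,11,0,0,10,0,11.5,0,0,10,2,11.5,0,0,10],
)

```text
t: 10.7
tool_pos: [0.5032, 0.0845, 0.1145]
orientation: [-3.141, 0.0, 0.0]
force: [4.2, 4.1, -1.0]
opening: 0.0226
gripper_force: 40.0
```

Call:
play_rows(
  deltas=[4.5,10.5,0,0,10,6.5,9.5,0,0,10,8,8,0,0,10,10,6,0,0,10,11,4,0,0,10,11.5,1.5,0,0,10,11,-1,0,0,10,11,-3.5,0,0,10,10.5,-5.5,0,0,10,8.5,-7,0,0,10],
)

```text
t: 11.53
tool_pos: [0.5956, 0.0631, 0.1144]
orientation: [-3.14, 0.001, 0.005]
force: [-10.5, 6.5, 10.4]
opening: 0.0225
gripper_force: 40.0
```

Call:
play_rows(
  deltas=[7,-9.5,0,0,10,5,-10,0,0,10,2.5,-11.5,0,0,10,0.5,-11.5,0,0,10,-1,-5.5,0,0,10,-1,-5.5,0,0,10,0,0,0,0,10,0,0,0,0,10,0,0,0,0,10,0,0,0,0,10],
)

```text
t: 12.37
tool_pos: [0.609, 0.116, 0.1145]
orientation: [3.141, -0.001, -0.001]
force: [-3.1, 0.3, 4.6]
opening: 0.0225
gripper_force: 40.0
```

```bash
python3 - <<'E'
from h import *
a=shot('scene','s3')['pixels'];b=shot('side','d3')['pixels']
cv2.imwrite('pics/c3.png',np.hstack([cv2.resize(x,None,fx=2,fy=2,interpolation=cv2.INTER_CUBIC) for x in (a[100:300,220:420],b[100:300,170:370])]))
s=robot.read_state();d=s['tool_pos'][:2]-[.5557,.1021];print(s['t'],s['tool_pos'],np.degrees(np.arctan2(d[1],d[0])),s['dq'],s['gripper_force'],s['force'])
E
```

```text
12.4667 [0.60896558 0.11600001 0.11449286] 14.625552127251735 [ 3.17825954e-03 -8.73993795e-04  3.28293962e-03 -1.17356277e-03
 -2.22226069e-03  9.62678671e-05] 40.001376271247864 [-3.54333163 -0.07855721  4.48711936]
```

View pics/c3.png

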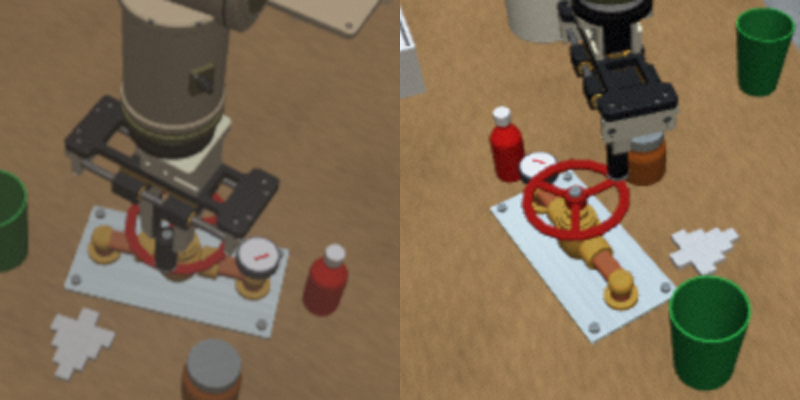

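The handle is held in the pads at (617,165) in the right crop, two turns open. The bystanders look unmoved. The setting is about 2° short, so I'll give it a small nudge and let it settle.

Call:
play_rows(
  deltas=[-0.5,-1.5,0,0,10,0,0,0,0,10,0,0,0,0,10,0,0,0,0,10,0,0,0,0,10,0,0,0,0,10],
)

```text
t: 12.97
tool_pos: [0.6084, 0.1178, 0.1145]
orientation: [3.141, -0.0, 0.0]
force: [-1.1, -2.8, 2.6]
opening: 0.0222
gripper_force: 40.0
```

```bash
python3 - <<'E'
from h import *
s=robot.read_state();print(s['tool_pos'],s['gripper_force'],abs(s['dq']).max())
print(robot.close_job())
E
```

```text
[0.60840061 0.11781337 0.11450343] 40.00142276287079 0.002438938387513104
the job is handed in; nothing more can be done
None
```

I closed the valve against its stop, backed it off two full turns counter-clockwise, and handed the job in at about 13 s with the gripper still holding the handle at 40 N; no verdict came back.

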